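# Clear the used-battery tray and lock the collector

### The arm

A 6-joint arm with a two-finger parallel gripper is mounted at the origin on the work surface. World frame = base frame: x ahead of the robot, y to its left, z up, the work surface at z = 0. Lengths are in m, angles in rad, forces in N, time in s.
With the tool pointing down it reaches from about 0.3 to 1 m from the base axis. Payload 5.1 kg.
Tool frame: the origin (TCP) lies midway between the tips of the shut fingers; the grasp point (between the pads) lies 19 mm behind it (r.pinch_z is the distance from the TCP to the grasp point, in m); y points along the fingers, x is the direction in which the jaws open and shut, and the axes are right-handed (so a half turn about y gives the same grasp; the last joint's range is limited). The gripper opens to 95 mm and grips with 3 to 60 N. Pads are 20 mm wide; open, the fingers measure 119 mm over their backs; the gripper's body (75 mm by 180 mm) begins 59 mm behind the grasp point.
Start: joints at [1.135, 0.124, 1.65, -0, 1.367, -0.083], TCP at [0.225, 0.61, 0.215] pointing down, gripper open.
Joint ranges: [-2.61, 2.61], [-1.02, 2.33], [0.03, 2.71], [-1.35, 4.49], [0.32, 2.68], [-2.91, 2.91]. Speed limits (rad/s): [2.57, 2.57, 3.14, 3.14, 3.14, 3.14].

### API

Orientations are given as a unit quaternion [x, y, z, w].
In Python, from bench import r gives the robot as it stands.
- The arm moves only by the tool drive_tool, never from a script. Its argument "targets" is a list of rows, each a list of 7 numbers: the shift along the tool's x, y, z in m, then the turn, a rotation vector about the tool's x, y, z in degrees, then the finger opening in m, from 0 to 0.0951. A call has 1 to 10 rows; each row shifts and turns the pose as measured when the row begins, along the tool's axes as they then stand; what a row does not reach is not made up. A row lasts 1/12 s, in which the tool goes at most 41.7 mm and 7.16 degrees, less where a joint would pass 70% of its speed; a pose out of reach is approached as far as the arm can. A call is refused whole if a number of a shift passes 0.0417 or a number of a turn 7.16, either way. A call with a gripper value outside its range is refused whole. The fingers move at their own pace and stop on an object; "newtons" is the grip in N (left out, the last holds). Time passes only in rows, so rows that do not move let the fingers close. It gives the time, the measured TCP pose, the force and the opening at its end, in the units of the state.
- r.read_state(): the state, without advancing time (a new reading comes with each control period).
- r.grab_frame(name): name is "scene" or "top"; returns the picture (384x512x3 uint8, red, green, blue); there is no depth.
- r.calibration(name): a dict with "fx", "fy", "cx", "cy" (pixels), "position" and "attitude" of the camera in the world. Camera axes: x right, y down, z forward; pixel columns grow to the right and rows downward; lengths in m; the calibration is good to about 2 mm. A picture is of the moment at which its call begins. calibration takes no time and is no camera call.
- r.close_job(): hands the job in, once; it reports no verdict.
The state is a dict: "t": time; "qpos": joint angles; "joint_vel": joint speeds; "effort": joint torques, N m; "tool_pos": TCP position; "orientation": TCP orientation; "wrist_force": force on the tool from outside, world axes, zero at the start; "moment": the same for the moment, N m; "opening": finger opening in m.
Only numpy, scipy, OpenCV 4.12 (cv2) and the standard library are available. Lean on these libraries where they do the work, as an engineer would, in place of code of your own. Each camera call takes 0.05 s, during which the arm holds its last target.

### The job

Closing time at the shop's used-battery collector: slide the three spent batteries along the tray's gutter, without picking them up, so that each drops end first through the neck into the jar. Then shut the collector: pull the black knob up, turn it clockwise until the shutter is fully closed under the neck, and push the knob fully back down so that it locks. Leave the goods standing around it where they are.

Things in the scene. Friction and masses are not known exactly. Their poses are not given: they have to be found in the camera images.
- collector: Used-battery collector, fixed: a clear jar (diameter 160 mm) on a grey base plate (180 x 430 x 8 mm), over it a white feed tray (480 mm along y) on two posts at y = -200 and 200 mm. Origin: underside of the base plate on the common axis of jar and neck; z up, y along the tray, x away from the knob's side. The jar's floor is 13 mm up, with old batteries on it; it narrows to its neck from 155 mm up
- gutter (a point): Middle of the gutter, 240 mm above the collector's origin, at its floor's level; axes as the collector's. The gutter runs along y from -234 to 234 mm, with end walls as high as the rims. Its floor is flat over x = -8 to 8 mm; the flanks rise at 45 degrees to rims 14 mm above the floor at x = -22 and 22 mm (rims 14 mm wide). The neck's hole is in its middle. Nothing stands on the tray but the knob
- neck (a point): Centre of the neck's round hole (diameter 58 mm), at the gutter floor's level. A battery is longer than the hole: it passes only end first. Pushed endwise along the gutter it tips and drops by itself when its middle has passed the hole's edge, 29 mm from here. Push slowly there (50 mm/s), fast it may bridge the hole. Below is the jar
- cell_red: Spent D battery, red jacket with black band, 105 to 170 g: cylinder, diameter 34 mm, 62 mm long. Origin at its centre, x along the cylinder. Lies lengthwise in the gutter, axis 17 mm above its floor, standing 20 mm above the rims. At the start two batteries lie in line on the neck's +y side, one on the -y side, which one where varies; 45 mm or more are free behind the outer ones
- cell_blue: Spent D battery like cell_red, with blue jacket and black band
- cell_yellow: Spent D battery like cell_red, with yellow jacket and black band
- shutter (a joint): Angle of shutter and knob about the vertical, rad: 0 = closed (red leaf covers the neck from below; stop), 0.85 to 1.35 (stop) = open; closing is clockwise from above. Stays where left (0.05 N m). With the knob down it is locked: closed it keeps within 0 to 0.06, open above 0.84. Turns with the knob pulled up 9 mm or more; the knob goes fully down only below 0.1 or above 0.84. Starts open
- knob (a joint): Height of the knob above its pushed-in position, m: 0 = fully down, 0.015 = pulled up (stop). Starts at 0. Stays where it is left; 3 to 5 N move it up or down
- knob_grip (a point): On the knob's vertical axis, which is 80 mm from the neck's axis on the collector's -x side; 285 mm above the collector's origin with the knob down, rises with it. The grip is a black bar 50 mm long, 14 mm thick, 26 mm high on a round skirt of 52 mm; its top is 12 mm above this point, the skirt 14 mm below. The bar lies along this point's x axis, which points at the neck when the shutter is closed
- masking_tape: Bystander: cream roll of tape, diameter 92 mm, 48 mm high, standing on the collector's base plate under the tray. Origin at its underside
- cell_pack: Bystander: blue and orange pack of new batteries, 36 x 74 x 70 mm, on the collector's base plate under the tray. Origin at its underside
- packing_tape: Bystander: brown roll of packing tape, diameter 110 mm, 50 mm high, on the counter to the left. Origin at its underside
- bag_roll: Bystander: black roll of bin bags with blue band, diameter 68 mm, 160 mm long, on the counter to the left. Origin at its underside
- spray_can: Bystander: red spray can, diameter 58 mm, 180 mm high, on the counter to the left. Origin at its underside
- cleaner: Bystander: blue bottle, diameter 68 mm, 200 mm high, on the counter to the right. Origin at its underside
- torch: Bystander: black and yellow torch lying on the counter to the right, 155 mm long, 48 mm thick. Origin at its underside

How it is judged:
At the end, for the whole second after the job is handed in: All three batteries lie at rest inside the jar (centres less than 175 mm above the collector's origin and within 80 mm of its axis), the shutter is closed (angle below 0.08 rad) and the knob is pushed in (less than 3 mm from fully down) (z of each of cell_red, cell_blue, cell_yellow in the frame of collector below 0.175 m and horizontal distance between each of cell_red, cell_blue, cell_yellow and collector below 0.08 m and linear speed of each of cell_red, cell_blue, cell_yellow below 0.03 m/s and value of joint shutter below 0.08 rad and value of joint knob below 0.003 m); the robot touches nothing.
It fails at once if a battery is lifted out of the gutter (its centre more than 40 mm above where it lies in the gutter) (z of any of cell_red, cell_blue, cell_yellow in the frame of collector above 0.297 m).
It fails at once if one of the goods standing around is moved by more than 30 mm (distance of any of masking_tape, cell_pack, packing_tape, bag_roll, spray_can, cleaner, torch from where it was at the start of the episode above 0.03 m).
It also fails if it takes over 67 s, if anything falls off the work surface, if the arm or the gripper's body presses on something with over 40 N, if the wrist force passes 120 N, or if a joint passes its speed limit or range.

## Working session

There is one attempt and no reset: what is moved stays moved. The work goes in short steps, Python scripts to look and compute and a tool call to move; the robot and the scene stay as the last step left them, time stands still between calls to the robot, and variables do not carry over. Pictures are saved under pics/ and viewed, and the job is handed in when it is done.

Besides the shell and the picture viewer there is one more tool, called after "Request:" as a command line: name --pt "numbers of a row" for each row, then --argument value for the rest. drive_tool: Moves the arm, as the interface text tells. Its arguments: {"type":"object","properties":{"targets":{"type":"array","items":{"type":"array","items":{"type":"number"}}},"newtons":{"type":"number"}},"required":["targets"]}

```bash
ls; mkdir -p pics; python3 - <<'E'
from bench import r
import cv2
s=r.read_state();print(s)
for n in("scene","top"):
    cv2.imwrite(f"pics/a_{n}.png",r.grab_frame(n)[:,:,::-1]);print(r.calibration(n))
print(r.pinch_z)
E
```

```text
pics
{'t': 0.0, 'qpos': array([ 1.13540017e+00,  1.24526944e-01,  1.65166760e+00, -4.33788983e-05,
        1.36748760e+00, -8.25766981e-02]), 'joint_vel': array([-0.00022858, -0.00294054,  0.00134061,  0.00078669,  0.00162733,
       -0.00011338]), 'effort': array([ 1.10566602e-03, -4.17596555e+01, -3.59937823e+01,  7.74852047e-02,
        4.88231785e-02, -1.54005452e-04]), 'tool_pos': array([0.22435799, 0.60936976, 0.2133767 ]), 'orientation': array([ 0.5803702 ,  0.40386312, -0.40512549, -0.57960189]), 'wrist_force': array([ 0.32368266,  0.35784726, -0.41413154]), 'moment': array([ 0.02198592, -0.02918755, -0.0298723 ]), 'opening': 0.09503715210165299}
{'fx': 452.6419079456311, 'fy': 452.6419079456311, 'cx': 251.09343464021526, 'cy': 185.8905473508252, 'position': array([ 1.39691685, -0.45195619,  1.12727443]), 'attitude': array([ 0.77290491,  0.49350271, -0.21026834, -0.33891047])}
{'fx': 389.3117149047567, 'fy': 389.3117149047567, 'cx': 256.5097004683197, 'cy': 188.82300892776144, 'position': array([ 0.40391035, -0.02126933,  1.37965271]), 'attitude': array([ 0.70858908, -0.70502612,  0.01788381, -0.02280011])}
0.0188
```

View pics/a_scene.png

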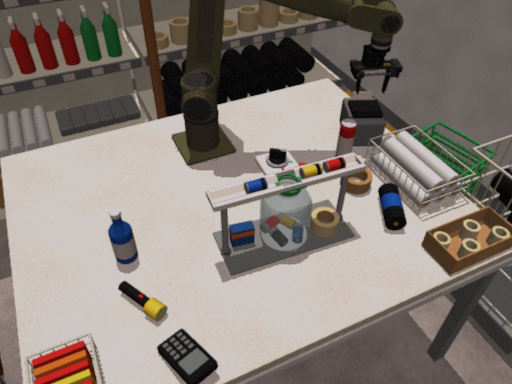

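View pics/a_top.png

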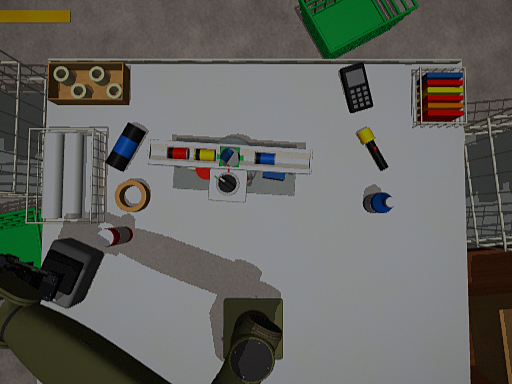

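```bash
python3 - <<'E'
from bench import r
from scipy.spatial.transform import Rotation as R
import numpy as np
np.set_printoptions(precision=4,suppress=True)
s=r.read_state();print(R.from_quat(s['orientation']).as_matrix())
for n in("scene","top"):print(R.from_quat(r.calibration(n)['attitude']).as_matrix())
E
```

```text
[[ 0.3455 -0.0008 -0.9384]
 [ 0.9384 -0.0016  0.3455]
 [-0.0018 -1.      0.0002]]
[[ 0.4245  0.6203 -0.6595]
 [ 0.9054 -0.2832  0.3164]
 [ 0.0095 -0.7314 -0.6819]]
[[ 0.0052 -0.9983  0.0575]
 [-1.     -0.0048  0.0071]
 [-0.0068 -0.0575 -0.9983]]
```

```bash
python3 - <<'E'
import cv2
a=cv2.imread("pics/a_top.png")[120:220,140:320];cv2.imwrite("pics/b_top.png",cv2.resize(a,None,fx=4.4,fy=4.4,interpolation=cv2.INTER_CUBIC))
a=cv2.imread("pics/a_scene.png")[130:270,200:380];cv2.imwrite("pics/b_scene.png",cv2.resize(a,None,fx=4.2,fy=4.2,interpolation=cv2.INTER_CUBIC))
E
```

```text
(no output)
```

View pics/b_top.png

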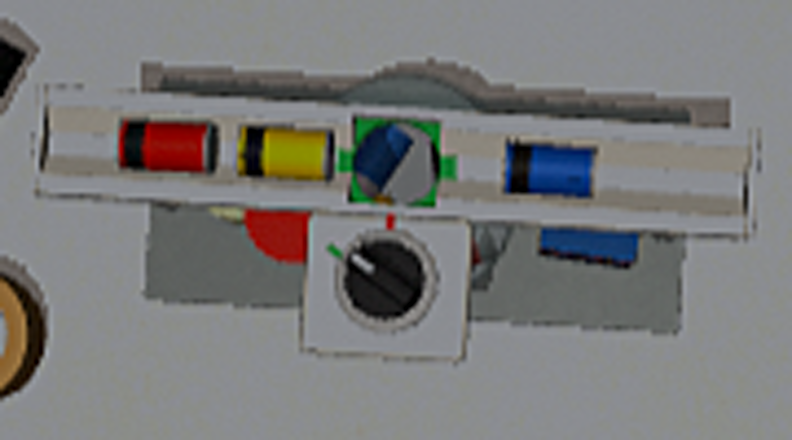

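View pics/b_scene.png

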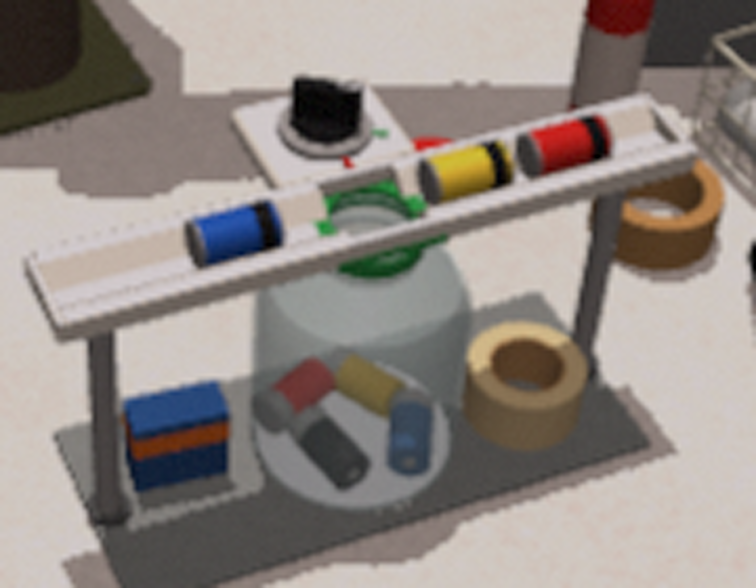

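```bash
cat > h.py <<'E'
from bench import r
import numpy as np, cv2
from scipy.spatial.transform import Rotation as R
np.set_printoptions(precision=4,suppress=True)
def ray(n,u,v):
    c=r.calibration(n);d=R.from_quat(c['attitude']).apply([(u-c['cx'])/c['fx'],(v-c['cy'])/c['fy'],1.]);return np.array(c['position']),d/np.linalg.norm(d)
def plane(n,u,v,z):
    p,d=ray(n,u,v);return p+d*(z-p[2])/d[2]
def tri(a,b):
    p,d=ray('top',*a);q,e=ray('scene',*b)
    s=np.linalg.lstsq(np.c_[d,-e],q-p,rcond=None)[0];A=p+s[0]*d;B=q+s[1]*e
    return (A+B)/2,np.linalg.norm(A-B)
def T(x,y):return x/4.4+140,y/4.4+120
def S(x,y):return x/4.2+200,y/4.2+130
E
python3 - <<'E'
from h import *
for n,a,b in [("+y-x",(38,195),(650,97)),("-y-x",(748,238),(28,262)),("+y+x",(42,87),(697,150)),("-y+x",(757,130),(62,327)),("knob top",(384,278),(328,85)),]:
    print(n,*tri(T(*a),S(*b)),plane('top',*T(*a),.254))
print('hole',plane('top',*T(396,162),.24), plane('top',*T(396,162),.254))
print('knob@.297',plane('top',*T(384,278),.297))
import cv2
im={n:cv2.imread(f"pics/a_{n}.png") for n in('top','scene')}
for col,(lo,hi) in dict(red=(0,6),yellow=(22,34),blue=(105,125)).items():
  P={}
  for n,(x0,x1,y0,y1) in dict(top=(150,312,135,175),scene=(205,370,155,205)).items():
    h=cv2.cvtColor(im[n],cv2.COLOR_BGR2HSV);m=cv2.inRange(h,(lo,150,60),(hi,255,255));k=np.zeros_like(m);k[y0:y1,x0:x1]=m[y0:y1,x0:x1]
    N,L,st,ce=cv2.connectedComponentsWithStats(k)
    for i in range(1,N):
      if st[i,4]>60: print(col,n,st[i],ce[i]); 
    P[n]=[ce[i] for i in range(1,N) if st[i,4]>60]
  
E
```

```text
+y-x [0.542  0.3081 0.2459] 0.009745056065960309 [0.5387 0.3013 0.254 ]
-y-x [ 0.5138 -0.1683  0.2435] 0.0026233969873036855 [ 0.5123 -0.1682  0.254 ]
+y+x [0.6122 0.3025 0.2516] 0.003526128458880197 [0.6108 0.3001 0.254 ]
-y+x [ 0.5854 -0.1729  0.25  ] 0.004142503646623953 [ 0.584  -0.1743  0.254 ]
knob top [0.4829 0.0706 0.2935] 0.004961354117293534 [0.4847 0.0716 0.254 ]
hole [0.5637 0.0655 0.24  ] [0.5617 0.0644 0.254 ]
knob@.297 [0.4816 0.0681 0.297 ]
red top [172 148  15  11 151] [178.9007 152.9073]
red top [195 168  15   7  98] [202.4796 170.9184]
red scene [327 159  14  12 126] [333.9762 164.1905]
yellow top [199 149  15  12 152] [206.0395 154.5197]
yellow scene [303 165  15  12 127] [310.4409 170.2441]
blue top [260 153  15  12 146] [266.6781 158.4178]
blue scene [247 179  15  14 138] [254.6449 185.2536]
```

```bash
cat >> h.py <<'E'
PSI=-0.056; N0=np.array([.562,.0645])
EX=np.array([np.cos(PSI),np.sin(PSI)]);EY=np.array([-EX[1],EX[0]])
def toC(p): d=np.array(p[:2])-N0; return np.array([d@EX,d@EY,p[2]])
def toW(x,y): return N0+x*EX+y*EY
def where(target_c=None,yaw=None):
    s=r.read_state();M=R.from_quat(s['orientation']).as_matrix()
    print('t',s['t'],'C',toC(s['tool_pos']),'W',s['tool_pos'],'yaw(deg)',np.degrees(np.arctan2(M[1,0],M[0,0])),'down',M[:,1],'F',s['wrist_force'],'open',s['opening'])
    print('q',s['qpos'])
    if target_c is not None:
        w=np.r_[toW(*target_c[:2]),target_c[2]]; print('tool shift needed (now axes)',M.T@(w-s['tool_pos']))
E
python3 - <<'E'
from h import *
for n,v,xs in [("red",147,(118,217)),("yellow",153,(238,335)),("blue",168,(505,597))]:
    print(n,[toC(plane('top',*T(x,v),.262)) for x in xs])
print('hole',toC(plane('top',*T(396,162),.25)),'knob',toC(plane('top',*T(384,278),.297)))
print([toC(plane('top',*T(*p),.254)) for p in [(38,195),(748,238),(42,87),(757,130)]])
for n,a,b in[('red',(178.9,152.9),(333.98,164.19)),('yel',(206.04,154.52),(310.44,170.24)),('blue',(266.68,158.42),(254.64,185.25))]:
    p,e=tri(a,b);print(n,toC(p),e)
where((0,215,.33)); where((0,.215,.33))
E
```

```text
red [array([-0.0025,  0.1826,  0.262 ]), array([0.0014, 0.1174, 0.262 ])]
yellow [array([-0.0017,  0.1034,  0.262 ]), array([0.0021, 0.0396, 0.262 ])]
blue [array([-0.001 , -0.0725,  0.262 ]), array([ 0.0026, -0.1328,  0.262 ])]
hole [0.0002 0.0002 0.25  ] knob [-0.0804 -0.0009  0.297 ]
[array([-0.0365,  0.2351,  0.254 ]), array([-0.0366, -0.2351,  0.254 ]), array([0.0356, 0.238 , 0.254 ]), array([ 0.0354, -0.2372,  0.254 ])]
red [0.0023 0.15   0.2583] 0.003255919215111133
yel [0.0023 0.071  0.2594] 0.003806840668379091
blue [ 0.0015 -0.1051  0.2586] 0.003932038410045093
t 0.1 C [-0.3676  0.5252  0.2135] W [0.2244 0.6094 0.2135] yaw(deg) 69.78587336150419 down [-0.0008 -0.0016 -1.    ] F [ 0.1969  0.0102 -0.1171] open 0.0949471504289466
q [ 1.1354  0.1244  1.6515  0.      1.3675 -0.0826]
tool shift needed (now axes) [205.2041  -0.479   62.3748]
t 0.1 C [-0.3676  0.5252  0.2135] W [0.2244 0.6094 0.2135] yaw(deg) 69.78587336150419 down [-0.0008 -0.0016 -1.    ] F [ 0.1969  0.0102 -0.1171] open 0.0949471504289466
q [ 1.1354  0.1244  1.6515  0.      1.3675 -0.0826]
tool shift needed (now axes) [-0.1893 -0.1162 -0.4422]
```

Request:
drive_tool --pt "0 -0.04 0 0 -6 0 0" --pt "0 -0.04 0 0 -6 0 0" --pt "0 -0.04 0 0 -5 0 0" --pt "0 -0.01 0 0 0 0 0" --newtons 20

```text
t: 0.43
tool_pos: [0.2228, 0.606, 0.3367]
orientation: [0.513, 0.482, -0.497, -0.507]
wrist_force: [-0.0, 0.3, 2.3]
opening: 0.0737
```

```bash
python3 -c "
from h import *
where((0,.208,.33))"
```

```text
t 0.4333 C [-0.369   0.5217  0.3367] W [0.2228 0.606  0.3367] yaw(deg) 87.60268739045875 down [-0.0094 -0.0203 -0.9997] F [-0.0199  0.3472  2.2913] open 0.07373186169206827
q [ 1.1354  0.082   1.4934 -0.      1.5885 -0.3934]
tool shift needed (now axes) [-0.3187  0.0102 -0.3646]
```

Request:
drive_tool --pt "-0.026 0 -0.03 0 0 0 0" --pt "-0.026 0 -0.03 0 0 0 0" --pt "-0.026 0 -0.03 0 0 0 0" --pt "-0.026 0 -0.03 0 0 0 0" --pt "-0.026 0 -0.03 0 0 0 0" --pt "-0.026 0 -0.03 0 0 0 0" --pt "-0.026 0 -0.03 0 0 0 0" --pt "-0.026 0 -0.03 0 0 0 0" --pt "-0.026 0 -0.03 0 0 0 0" --pt "0 0 0 0 0 0 0"

```text
t: 1.27
tool_pos: [0.491, 0.3529, 0.3376]
orientation: [0.512, 0.483, -0.495, -0.509]
wrist_force: [-0.2, -0.1, -0.2]
opening: 0.0072
```

```bash
python3 -c "
from h import *
where((0,.208,.33))"
```

```text
t 1.2667 C [-0.087   0.284   0.3376] W [0.491  0.3529 0.3376] yaw(deg) 87.570547743926 down [-0.0081 -0.0154 -0.9998] F [-0.1608 -0.1258 -0.2252] open 0.0072482222951572636
q [ 0.5388 -0.0132  1.5895 -0.009   1.5801 -0.9895]
tool shift needed (now axes) [-0.077   0.0082 -0.086 ]
```

Request:
drive_tool --pt "-0.026 0 -0.029 0 0 0 0" --pt "-0.026 0 -0.029 -0.4 0.8 -0.9 0" --pt "-0.025 0 -0.028 0 0 0 0" --pt "0 0 0 0 0 0 0" --pt "0 0 0 0 0 0 0"

```text
t: 1.68
tool_pos: [0.5738, 0.2694, 0.333]
orientation: [-0.515, -0.482, 0.485, 0.517]
wrist_force: [-0.7, 0.4, 0.6]
opening: 0.0005
```

```bash
python3 -c "
from h import *
where((0,.208,.248))
cv2.imwrite('pics/c_top.png',cv2.resize(r.grab_frame('top')[100:240,100:340,::-1],None,fx=3.2,fy=3.2))
cv2.imwrite('pics/c_scene.png',cv2.resize(r.grab_frame('scene')[80:270,190:430,::-1],None,fx=3,fy=3))"
```

```text
t 1.6833 C [0.0003 0.2053 0.333 ] W [0.5738 0.2694 0.333 ] yaw(deg) 86.2825666881713 down [-0.0058 -0.0002 -1.    ] F [-0.7239  0.4267  0.6099] open 0.000523747453881344
q [ 0.3535  0.0456  1.5375  0.0018  1.5639 -1.1524]
tool shift needed (now axes) [ 0.0028  0.085  -0.0002]
```

View pics/c_scene.png

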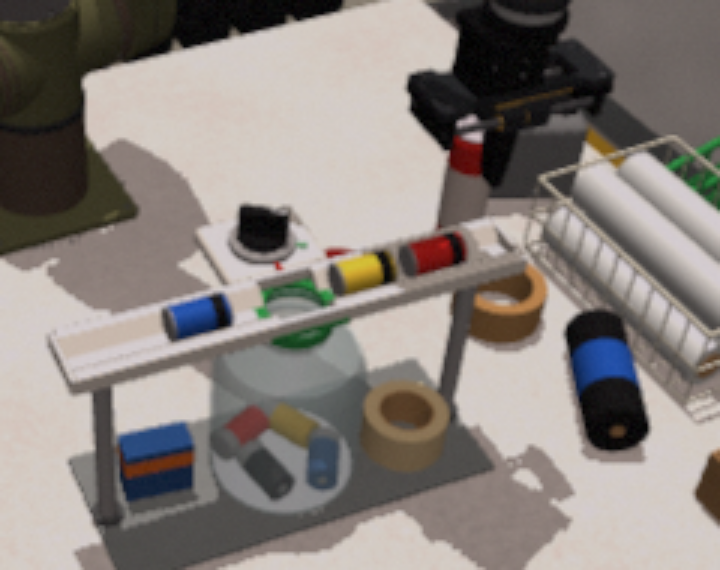

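View pics/c_top.png

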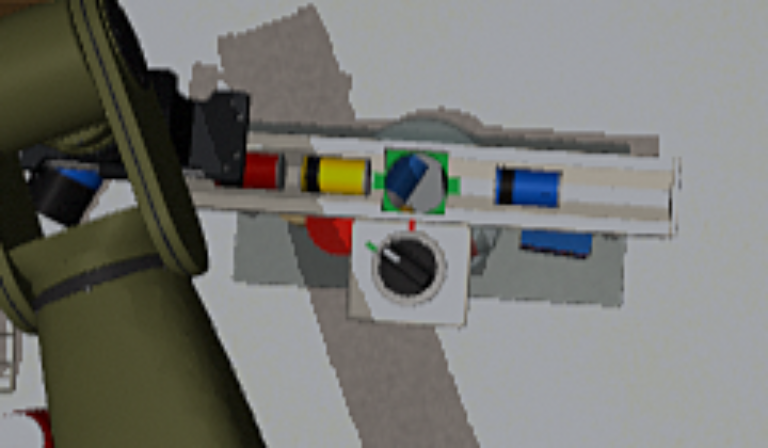

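Request:
drive_tool --pt "0.003 0.035 0 0 -0.5 0 0" --pt "0 0.03 0 0 0 0 0" --pt "0 0.01 0 0 0 0 0" --pt "0 0.006 0 0 0 0 0" --pt "0 0 0 0 0 0 0" --pt "0 0 0 0 0 0 0"

```text
t: 2.28
tool_pos: [0.5696, 0.2803, 0.253]
orientation: [-0.51, -0.489, 0.488, 0.512]
wrist_force: [0.3, 0.7, -0.3]
opening: 0.0006
```

```bash
python3 -c "
from h import *
where((0,.208,.250))
cv2.imwrite('pics/d_scene.png',cv2.resize(r.grab_frame('scene')[100:240,240:420,::-1],None,fx=4,fy=4))"
```

```text
t 2.2833 C [-0.0045  0.2159  0.253 ] W [0.5696 0.2803 0.253 ] yaw(deg) 87.36398013009011 down [-0.001   0.0028 -1.    ] F [ 0.2721  0.7053 -0.2579] open 0.0005610324382800775
q [ 0.3714  0.07    1.6438  0.003   1.4278 -1.1538]
tool shift needed (now axes) [-0.0079  0.003  -0.0044]
```

View pics/d_scene.png

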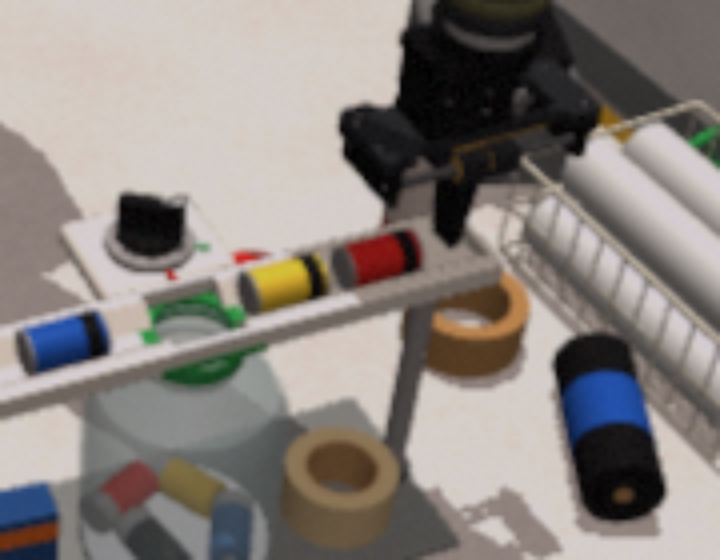

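Request:
drive_tool --pt "-0.004 0.003 -0.004 0 0 0 0" --pt "-0.004 0 0 0 0 0 0" --pt "-0.004 0 0 0 0 0 0" --pt "-0.004 0 0 0 0 0 0" --pt "-0.004 0 0 0 0 0 0" --pt "-0.004 0 0 0 0 0 0"

```text
t: 2.83
tool_pos: [0.5754, 0.2552, 0.2566]
orientation: [0.512, 0.492, -0.485, -0.511]
wrist_force: [0.6, 0.3, 0.2]
opening: 0.0004
```

```bash
python3 -c "
from h import *
where((0,.208,.250))"
```

```text
t 2.8333 C [0.0027 0.1912 0.2566] W [0.5754 0.2552 0.2566] yaw(deg) 87.3951549302461 down [ 0.0087  0.0062 -0.9999] F [0.6068 0.2682 0.2309] open 0.0004012312625462736
q [ 0.3308  0.0501  1.6585  0.0031  1.4226 -1.195 ]
tool shift needed (now axes) [0.0168 0.0067 0.0026]
```

Request:
drive_tool --pt "-0.004 0.004 0.002 0 0 0 0" --pt "-0.004 0.003 0 0 0 0 0" --pt "-0.004 0 0 0 0 0 0" --pt "-0.004 0 0 0 0 0 0" --pt "-0.004 0 0 0 0 0 0" --pt "-0.004 0 0 0 0 0 0" --pt "-0.004 0 0 0 0 0 0" --pt "-0.004 0 0 0 0 0 0"

```text
t: 3.5
tool_pos: [0.5725, 0.2221, 0.2512]
orientation: [-0.511, -0.495, 0.482, 0.511]
wrist_force: [0.2, 3.0, 1.2]
opening: 0.0006
```

```bash
python3 -c "
from h import *
where((0,.208,.250))
cv2.imwrite('pics/e_scene.png',cv2.resize(r.grab_frame('scene')[100:240,240:420,::-1],None,fx=4,fy=4))"
```

```text
t 3.5 C [0.0016 0.1579 0.2512] W [0.5725 0.2221 0.2512] yaw(deg) 87.3895004118178 down [ 0.0131  0.0128 -0.9998] F [0.1996 2.959  1.172 ] open 0.0006327739470225696
q [ 0.2785  0.0146  1.704   0.0088  1.4069 -1.248 ]
tool shift needed (now axes) [0.0501 0.0019 0.0011]
```

View pics/e_scene.png

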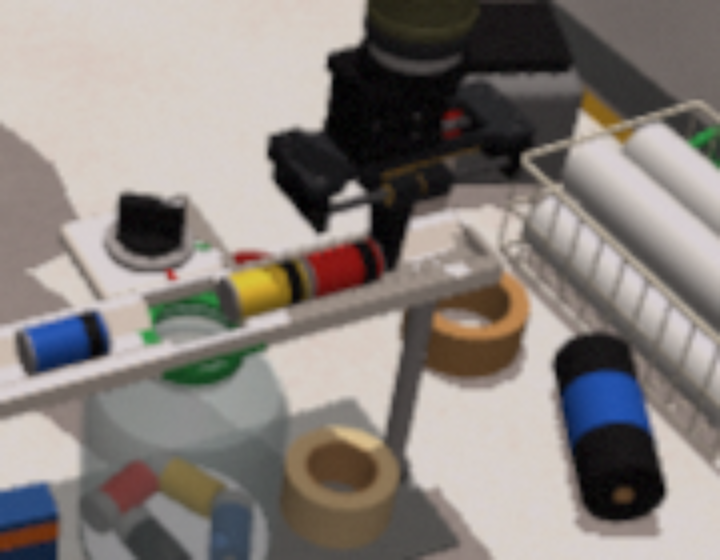

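Request:
drive_tool --pt "-0.004 0.001 0.001 0.4 0 0.4 0" --pt "-0.004 0 0 0.3 0 0.3 0" --pt "-0.004 0 0 0 0 0 0" --pt "-0.004 0 0 0 0 0 0" --pt "-0.004 0 0 0 0 0 0" --pt "-0.004 0 0 0 0 0 0" --pt "-0.004 0 0 0 0 0 0" --pt "-0.004 0 0 0 0 0 0"

```text
t: 4.22
tool_pos: [0.5701, 0.1872, 0.2508]
orientation: [-0.511, -0.489, 0.488, 0.511]
wrist_force: [1.1, 2.9, 1.2]
opening: 0.0006
```

```bash
python3 -c "
from h import *
where((0,.208,.250))
cv2.imwrite('pics/f_scene.png',cv2.resize(r.grab_frame('scene')[100:240,240:420,::-1],None,fx=4,fy=4))"
```

```text
t 4.2167 C [0.0012 0.123  0.2508] W [0.5701 0.1872 0.2508] yaw(deg) 87.40106439481248 down [-0.      0.0006 -1.    ] F [1.0578 2.9479 1.1727] open 0.0006117829311204648
q [ 0.2275 -0.0054  1.7248  0.0006  1.4221 -1.298 ]
tool shift needed (now axes) [0.085  0.0008 0.0003]
```

View pics/f_scene.png

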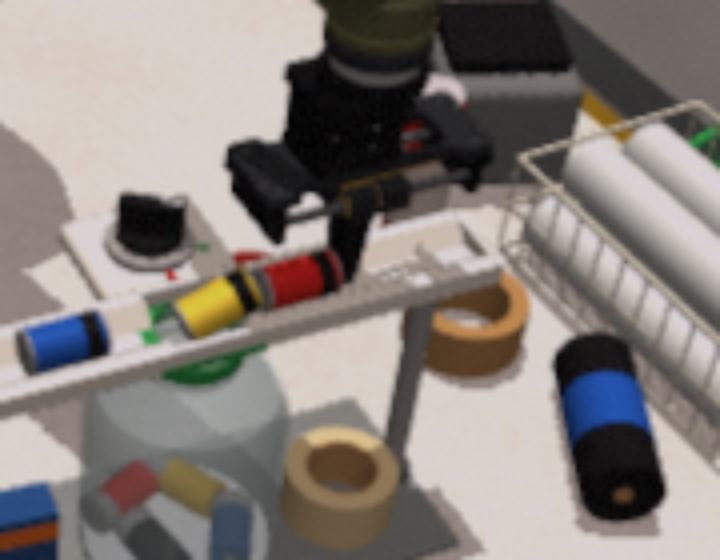

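Request:
drive_tool --pt "-0.003 0 0 0 0 0 0" --pt "-0.003 0 0 0 0 0 0" --pt "-0.003 0 0 0 0 0 0" --pt "0 0 0 0 0 0 0" --pt "0 0 0 0 0 0 0" --pt "0 0 0 0 0 0 0"

```text
t: 4.77
tool_pos: [0.5694, 0.1751, 0.2504]
orientation: [0.512, 0.487, -0.489, -0.511]
wrist_force: [0.7, 2.0, 2.8]
opening: 0.0009
```

```bash
python3 -c "
from h import *
where((0,.208,.250))
cv2.imwrite('pics/g_scene.png',cv2.resize(r.grab_frame('scene')[100:240,240:420,::-1],None,fx=4,fy=4))"
```

```text
t 4.7667 C [0.0012 0.1109 0.2504] W [0.5694 0.1751 0.2504] yaw(deg) 87.30182120928367 down [-0.001  -0.0016 -1.    ] F [0.663  1.9557 2.8219] open 0.0008671624592211727
q [ 0.2089 -0.0138  1.7337 -0.0014  1.423  -1.3146]
tool shift needed (now axes) [0.0972 0.0002 0.0004]
```

View pics/g_scene.png

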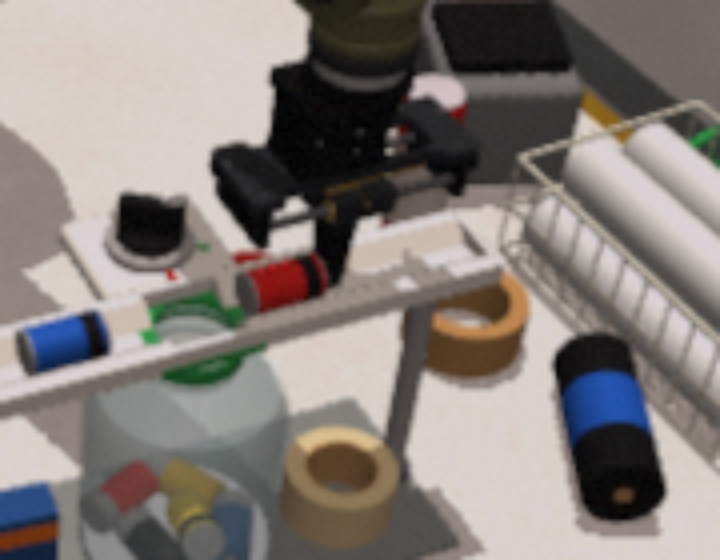

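Request:
drive_tool --pt "-0.004 0 0 0 0 0 0" --pt "-0.004 0 0 0 0 0 0" --pt "-0.004 0 0 0 0 0 0" --pt "-0.004 0 0 0 0 0 0" --pt "-0.004 0 0 0 0 0 0" --pt "-0.004 0 0 0 0 0 0" --pt "-0.004 0 0 0 0 0 0" --pt "-0.004 0 0 0 0 0 0" --pt "-0.004 0 0 0 0 0 0"

```text
t: 5.57
tool_pos: [0.5674, 0.1363, 0.2504]
orientation: [0.511, 0.488, -0.489, -0.511]
wrist_force: [-0.4, 2.1, 1.8]
opening: 0.0003
```

```bash
python3 -c "
from h import *
where((0,.208,.250))"
```

```text
t 5.5667 C [0.0014 0.0719 0.2504] W [0.5674 0.1363 0.2504] yaw(deg) 87.37983652108116 down [-0.0013 -0.0016 -1.    ] F [-0.4053  2.0713  1.8096] open 0.00034010527834463916
q [ 0.1444 -0.0409  1.7603 -0.0015  1.4238 -1.3804]
tool shift needed (now axes) [ 0.1361  0.0001 -0.    ]
```

Request:
drive_tool --pt "-0.003 0 0 0 0 0 0" --pt "-0.003 0 0 0 0 0 0" --pt "-0.003 0 0 0 0 0 0" --pt "-0.003 0 0 0 0 0 0" --pt "0 0 0 0 0 0 0" --pt "0 0 0 0 0 0 0" --pt "0 0 0 0 0 0 0"

```text
t: 6.15
tool_pos: [0.5657, 0.12, 0.2482]
orientation: [0.512, 0.485, -0.491, -0.512]
wrist_force: [0.5, -0.0, 0.3]
opening: 0.0004
```

```bash
python3 -c "
from h import *
where((0,.06,.345))
cv2.imwrite('pics/i_scene.png',cv2.resize(r.grab_frame('scene')[100:240,240:420,::-1],None,fx=4,fy=4))"
```

```text
t 6.15 C [0.0006 0.0556 0.2482] W [0.5657 0.12   0.2482] yaw(deg) 87.2677107738404 down [-0.0053 -0.0058 -1.    ] F [ 0.4743 -0.0185  0.2635] open 0.00042416217132716557
q [ 0.1188 -0.0485  1.7712 -0.0052  1.4249 -1.4036]
tool shift needed (now axes) [ 0.0038 -0.0968  0.0011]
```

View pics/i_scene.png

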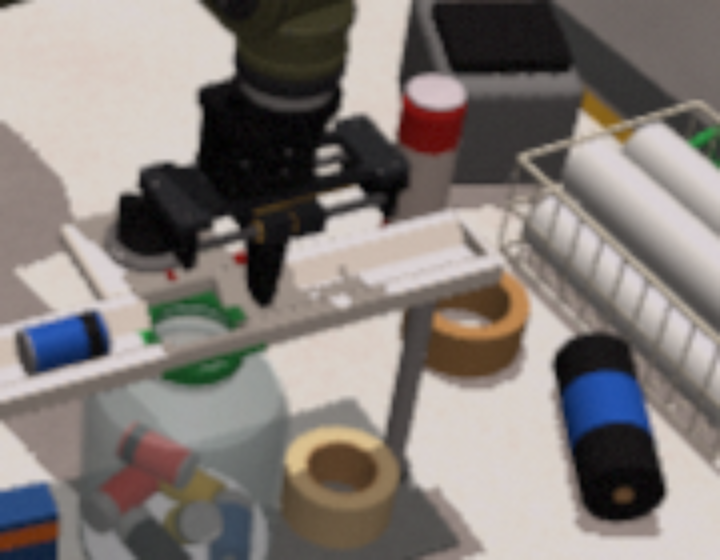

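Request:
drive_tool --pt "0 -0.035 0 0 0 0 0" --pt "0 -0.03 0 0 0 0 0" --pt "-0.035 0 0 0 0 0 0" --pt "-0.04 0 0 0 0 0 0" --pt "-0.04 0 0 0 0 0 0" --pt "-0.04 0 0 0 0 0 0" --pt "-0.04 0 0 0 0 0 0" --pt "-0.03 0 0 0 0 0 0" --pt "0 0 0 0 0 0 0" --pt "0 0 0 0 0 0 0"

```text
t: 7.03
tool_pos: [0.5551, -0.1113, 0.3162]
orientation: [0.51, 0.486, -0.494, -0.509]
wrist_force: [0.3, 0.3, 0.5]
opening: 0.0004
```

```bash
python3 -c "
from h import *
where((0,-.18,.250))"
```

```text
t 7.0333 C [ 0.0029 -0.1759  0.3162] W [ 0.5551 -0.1113  0.3162] yaw(deg) 87.74192799422006 down [-0.0078 -0.0085 -0.9999] F [0.2566 0.3191 0.486 ] open 0.0004275676570704196
q [-0.2873 -0.1014  1.709  -0.0104  1.539  -1.8183]
tool shift needed (now axes) [-0.0035  0.0663  0.0025]
```

Request:
drive_tool --pt "-0.003 0.03 0.003 -0.4 0.8 -0.4 0" --pt "0 0.025 0 0 0 0 0" --pt "0 0.01 0 0 0 0 0" --pt "0 0 0 0 0 0 0" --pt "0 0 0 0 0 0 0"

```text
t: 7.45
tool_pos: [0.5532, -0.111, 0.2513]
orientation: [0.514, 0.488, -0.487, -0.511]
wrist_force: [0.6, 0.8, 0.3]
opening: 0.0003
```

```bash
python3 -c "
from h import *
where((0,-.175,.250))
cv2.imwrite('pics/j_scene.png',cv2.resize(r.grab_frame('scene')[100:240,200:380,::-1],None,fx=4,fy=4))"
```

```text
t 7.45 C [ 0.001  -0.1757  0.2513] W [ 0.5532 -0.111   0.2513] yaw(deg) 87.10785157080821 down [ 0.0033 -0.0014 -1.    ] F [0.5558 0.8179 0.3283] open 0.00030023261726206204
q [-0.293  -0.0885  1.804  -0.0004  1.4224 -1.8132]
tool shift needed (now axes) [0.0007 0.0013 0.001 ]
```

View pics/j_scene.png

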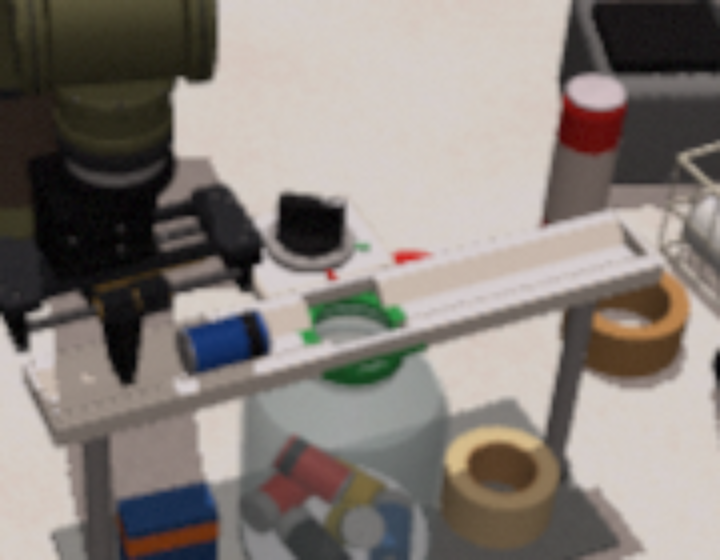

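Request:
drive_tool --pt "0.006 0.001 0 0 0 0 0" --pt "0.006 0 0 0 0 0 0" --pt "0.006 0 0 0 0 0 0" --pt "0.006 0 0 0 0 0 0" --pt "0.006 0 0 0 0 0 0" --pt "0.006 0 0 0 0 0 0" --pt "0.006 0 0 0 0 0 0" --pt "0.005 0 0 0 0 0 0" --pt "0.005 0 0 0 0 0 0" --pt "0.004 0 0 0 0 0 0"

```text
t: 8.33
tool_pos: [0.5591, -0.0486, 0.257]
orientation: [0.516, 0.49, -0.486, -0.507]
wrist_force: [-0.9, 0.4, -0.3]
opening: 0.0002
```

```bash
python3 -c "
from h import *
where((0,-.055,.250))"
```

```text
t 8.3333 C [ 0.0035 -0.1131  0.257 ] W [ 0.5591 -0.0486  0.257 ] yaw(deg) 87.25715541562029 down [ 0.013  -0.0048 -0.9999] F [-0.9228  0.4409 -0.3499] open 0.00022779927619719984
q [-0.1811 -0.1044  1.8094 -0.0024  1.423  -1.7037]
tool shift needed (now axes) [0.0581 0.0067 0.0031]
```

Request:
drive_tool --pt "0.004 0.004 0.002 0.4 0 -0.2 0" --pt "0.004 0.003 0.001 0.3 0 0 0" --pt "0.004 0 0 0 0 0 0" --pt "0.004 0 0 0 0 0 0" --pt "0.004 0 0 0 0 0 0" --pt "0.004 0 0 0 0 0 0" --pt "0.004 0 0 0 0 0 0" --pt "0.004 0 0 0 0 0 0" --pt "0.004 0 0 0 0 0 0" --pt "0.004 0 0 0 0 0 0"

```text
t: 9.17
tool_pos: [0.559, -0.0061, 0.2509]
orientation: [0.514, 0.487, -0.488, -0.511]
wrist_force: [0.2, -2.4, 1.9]
opening: 0.0005
```

```bash
python3 -c "
from h import *
where((0,-.055,.250))"
```

```text
t 9.1667 C [ 0.0009 -0.0706  0.2509] W [ 0.559  -0.0061  0.2509] yaw(deg) 87.18028969277908 down [ 0.0028 -0.0038 -1.    ] F [ 0.1504 -2.4194  1.883 ] open 0.0004714369287317356
q [-0.1051 -0.0996  1.815  -0.0035  1.423  -1.6261]
tool shift needed (now axes) [0.0156 0.0008 0.0008]
```

Request:
drive_tool --pt "0.004 0 0 0 0 0 0" --pt "0.004 0 0 0 0 0 0" --pt "0.004 0 0 0 0 0 0" --pt "0.003 0 0 0 0 0 0" --pt "0 0 0 0 0 0 0" --pt "0 0 0 0 0 0 0" --pt "0 0 0 0 0 0 0"

```text
t: 9.75
tool_pos: [0.559, 0.0133, 0.2495]
orientation: [0.512, 0.488, -0.488, -0.512]
wrist_force: [0.2, 0.6, -0.2]
opening: 0.0007
```

```bash
python3 -c "
from h import *
where((-.08,0,.34))
cv2.imwrite('pics/k_scene.png',cv2.resize(r.grab_frame('scene')[100:240,200:380,::-1],None,fx=4,fy=4))"
```

```text
t 9.75 C [-0.0001 -0.0513  0.2495] W [0.559  0.0133 0.2495] yaw(deg) 87.29633703689616 down [ 0.0002 -0.0002 -1.    ] F [ 0.2439  0.6102 -0.1538] open 0.0007434170228388104
q [-0.0721 -0.0968  1.8147 -0.0002  1.4235 -1.5956]
tool shift needed (now axes) [ 0.0519 -0.0906  0.0794]
```

View pics/k_scene.png

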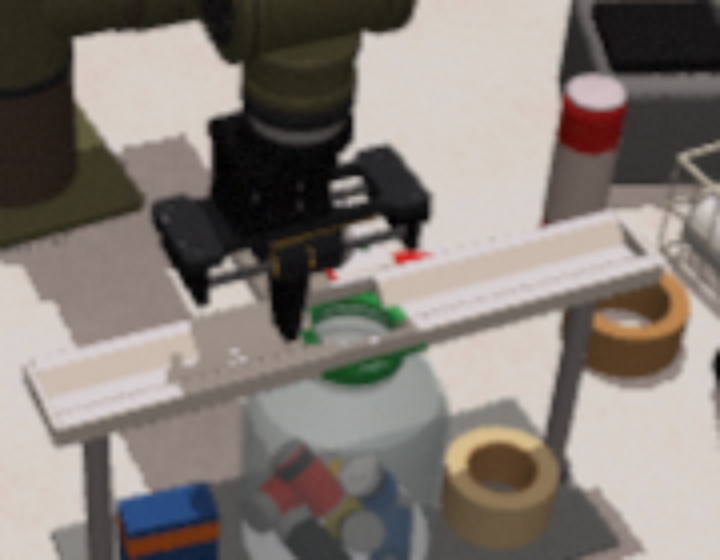

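```bash
python3 - <<'E'
from h import *
im=cv2.imread("pics/a_top.png");c=im[168:198,212:246]
c2=cv2.convertScaleAbs(c,alpha=2.5)
cv2.imwrite("pics/kn.png",cv2.resize(c2,None,fx=18,fy=18,interpolation=cv2.INTER_CUBIC))
g=c.max(axis=2);print(g[6:26,6:26])
E
```

```text
[[150 153 131 111  83  94 102  76  79  78  77  89 100 133 124 113 117 137
  151 148]
 [153 118 117 130  45  55  49  25  29  25  23  37  43  73 141 133 124 108
  115 151]
 [134 116  63  67   6  24  19  21  28  26  23  26  17  19  76  90 136 121
   96 154]
 [124  77  68  38   6   3  17  19  23  31  30  31  29  25  18  31  89 133
  115 115]
 [104  39 156 150  41   9   6  11  20  22  22  29  30  29  28  21  22 104
  132 102]
 [ 69  15  95 148 150  74  16   7  14  19  17  29  33  30  28  26  18  54
  136 120]
 [ 84   0   3  73 125 158 120  22  16  11  21  24  23  32  30  31  27  14
  144 135]
 [ 99  19   8   0  47 113  97  24  25  22  15  16  21  26  32  31  31  12
  117 134]
 [ 75  21  24  24   7  31  39  24  30  27  23  13   9  19  23  34  31  24
   72 134]
 [ 38  20  26  28  23  11  16  31  27  28  31  26  21  11  16  24  21  24
   56 138]
 [ 51  23  26  28  30  26  15  15  27  30  30  30  26  17   7  19  20  24
   90 135]
 [ 54  21  25  28  30  29  28  24  13  22  34  30  28  25  24  13  11  17
   97 133]
 [113  17  24  30  29  31  31  32  27  15  19  30  33  28  27  25   0  14
  133 136]
 [132  50  24  30  31  28  28  32  31  25  18  17  31  33  33  15   0  43
  141 132]
 [126 123  11  24  28  31  29  32  31  32  30  25  16  29  24   0   6 124
  135 115]
 [119 133  41   9  25  28  30  32  28  32  32  32  24  14   0   0  85 141
  134 101]
 [108 129 119  82  34  22  28  28  30  31  29  30  29  21  16 120 127 135
  115 120]
 [137 112 130 123 116  49  33  17  22  24  22  19   0  48 124 142 139 119
   93 146]
 [150 122 110 126 132 118 120  80  89  45  87  82 119 121 140 134 122  98
  135 150]
 [147 144 135 120 117 129 135 124 130 119 129 126 142 139 122 101  80 136
  150 148]]
```

View pics/kn.png

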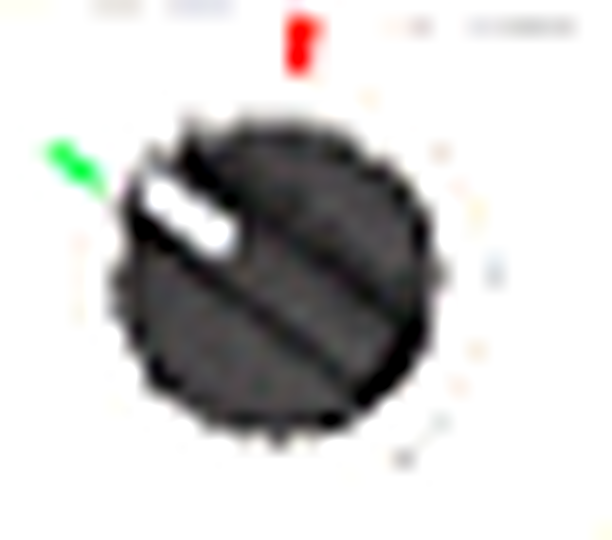

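Request:
drive_tool --pt "0 -0.035 0 0 0 0 0.06" --pt "0 -0.035 0 0 -7 0 0.06" --pt "0 -0.02 0 0 -7 0 0.06" --pt "0 0 0 0 -7 0 0.06" --pt "0 0 0 0 -7 0 0.06" --pt "0 0 0 0 -7 0 0.06" --pt "0 0 0 0 -7 0 0.06" --pt "0 0 0 0 0 0 0.06"

```text
t: 10.47
tool_pos: [0.5578, 0.0125, 0.3416]
orientation: [-0.295, -0.642, 0.642, 0.298]
wrist_force: [-1.2, 0.5, 0.2]
opening: 0.0484
```

```bash
python3 -c "
from h import *
where((-.08,0,.34))"
```

```text
t 10.4667 C [-0.0013 -0.0521  0.3416] W [0.5578 0.0125 0.3416] yaw(deg) 130.45961732325094 down [-0.0048  0.0013 -1.    ] F [-1.2438  0.4613  0.2115] open 0.04839664651583916
q [-0.0743 -0.1254  1.6895  0.0009  1.5823 -2.3512]
tool shift needed (now axes) [0.0921 0.002  0.021 ]
```

Request:
drive_tool --pt "0 0 0 0 -7 0 0.06" --pt "0 0 0 0 -7 0 0.06" --pt "0 0 0 0 0 0 0.06"

```text
t: 10.72
tool_pos: [0.5576, 0.0122, 0.3412]
orientation: [-0.214, -0.673, 0.673, 0.218]
wrist_force: [-0.9, -0.3, 0.1]
opening: 0.0592
```

```bash
python3 -c "
from h import *
where((-.0804,-.0005,.34))"
```

```text
t 10.7167 C [-0.0014 -0.0525  0.3412] W [0.5576 0.0122 0.3412] yaw(deg) 144.46880527666815 down [-0.0055  0.0017 -1.    ] F [-0.928  -0.3074  0.0542] open 0.05915483891207899
q [-0.0751 -0.1253  1.6901  0.0013  1.5825 -2.5965]
tool shift needed (now axes) [ 0.0945  0.0017 -0.0017]
```

Request:
drive_tool --pt "0.035 0.001 -0.001 0 0 0 0.06" --pt "0.035 0.001 0 0 0 0 0.06" --pt "0.024 0 0 0 0 0 0.06" --pt "0 0 0 0 0 0 0.06" --pt "0 0 0 0 0 0 0.06"

```text
t: 11.13
tool_pos: [0.4795, 0.0688, 0.3369]
orientation: [-0.222, -0.67, 0.67, 0.229]
wrist_force: [-0.4, -0.1, 0.5]
opening: 0.0599
```

```bash
python3 -c "
from h import *
where((-.0804,-.0005,.276))"
```

```text
t 11.1333 C [-0.0827 -0.0003  0.3369] W [0.4795 0.0688 0.3369] yaw(deg) 142.76313590538487 down [-0.0098  0.0022 -0.9999] F [-0.3751 -0.0679  0.4501] open 0.059893342313674665
q [ 0.0302 -0.2909  1.8375  0.0025  1.6048 -2.4615]
tool shift needed (now axes) [-0.0025  0.0609 -0.0013]
```

Request:
drive_tool --pt "-0.002 0.03 -0.001 -0.2 -1.7 0.5 0.06" --pt "0 0.02 0 0 0 0 0.06" --pt "0 0.009 0 0 0 0 0.06" --pt "0 0 0 0 0 0 0.06" --pt "0 0 0 0 0 0 0.06"

```text
t: 11.55
tool_pos: [0.4845, 0.0668, 0.2779]
orientation: [0.222, 0.672, -0.672, -0.219]
wrist_force: [-0.2, -0.6, 0.2]
opening: 0.06
```

```bash
python3 -c "
from h import *
where((-.0804,-.0005,.276))
cv2.imwrite('pics/l_scene.png',cv2.resize(r.grab_frame('scene')[100:240,200:380,::-1],None,fx=4,fy=4))"
```

```text
t 11.55 C [-0.0775 -0.0021  0.2779] W [0.4845 0.0668 0.2779] yaw(deg) 143.7030904241781 down [ 0.0041 -0.0009 -1.    ] F [-0.1679 -0.5798  0.2022] open 0.06001480271446951
q [ 0.0277 -0.2758  1.9219 -0.001   1.4914 -2.4803]
tool shift needed (now axes) [0.0033 0.0019 0.0003]
```

View pics/l_scene.png

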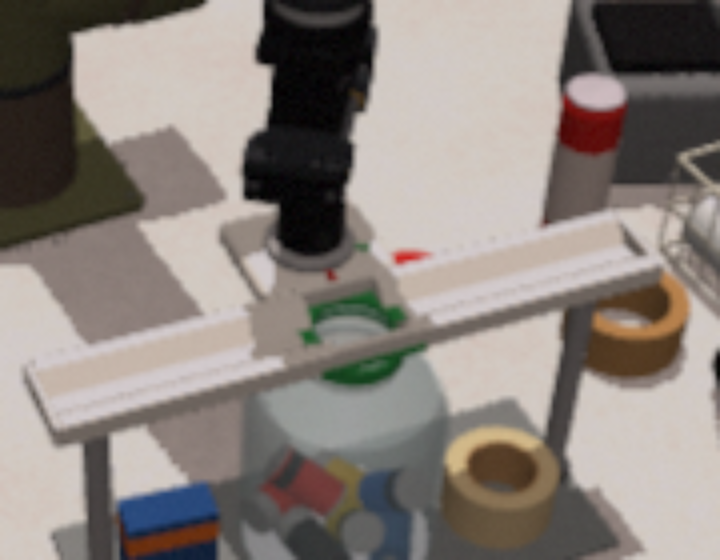

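Request:
drive_tool --pt "0.003 0.001 0 0 -0.8 0 0.04" --pt "0 0 0 0 0 0 0.02" --pt "0 0 0 0 0 0 0.0" --pt "0 0 0 0 0 0 0.0" --pt "0 0 0 0 0 0 0.0" --pt "0 0 0 0 0 0 0.0" --pt "0 0 0 0 0 0 0.0" --newtons 25

```text
t: 12.18
tool_pos: [0.4845, 0.0684, 0.2821]
orientation: [0.22, 0.674, -0.672, -0.212]
wrist_force: [-4.8, 3.4, -0.6]
opening: 0.0189
```

```bash
python3 -c "
from h import *
where((-.0804,-.0005,.276));print(r.read_state()['moment'])"
```

```text
t 12.1833 C [-0.0776 -0.0005  0.2821] W [0.4845 0.0684 0.2821] yaw(deg) 144.44983874853443 down [ 0.0114 -0.0005 -0.9999] F [-4.8041  3.4254 -0.632 ] open 0.018902732495357476
q [ 0.031  -0.2819  1.9199 -0.0009  1.4923 -2.4901]
tool shift needed (now axes) [0.0024 0.0061 0.0015]
[ 0.6935  1.0664 -0.0324]
```

Request:
drive_tool --pt "0.002 0.005 0.001 0 0 0 0.0" --pt "0 0.001 0 0 0 0 0.0" --pt "0 0 0 0 0 0 0.0" --pt "0 0 0 0 0 0 0.0" --newtons 25

```text
t: 12.52
tool_pos: [0.4822, 0.0697, 0.28]
orientation: [0.22, 0.675, -0.671, -0.211]
wrist_force: [0.3, -0.7, 1.9]
opening: 0.0136
```

```bash
python3 -c "
from h import *
where((-.0804,-.0005,.276));print(r.read_state()['moment'])"
```

```text
t 12.5167 C [-0.0799  0.0007  0.28  ] W [0.4822 0.0697 0.28  ] yaw(deg) 144.48211086916092 down [ 0.0139  0.0016 -0.9999] F [ 0.3434 -0.6981  1.907 ] open 0.013572264247769068
q [ 0.0325 -0.2881  1.9283  0.0011  1.4874 -2.4893]
tool shift needed (now axes) [-0.0002  0.004   0.0013]
[0.1403 0.2466 0.0204]
```

Request:
drive_tool --pt "0 -0.004 0 0 0 0 0" --pt "0 -0.004 0 0 0 0 0" --pt "0 -0.004 0 0 0 0 0" --pt "0 -0.004 0 0 0 0 0" --pt "0 -0.003 0 0 0 0 0" --newtons 30

```text
t: 12.93
tool_pos: [0.4821, 0.0696, 0.2952]
orientation: [0.219, 0.675, -0.672, -0.212]
wrist_force: [7.1, 0.5, -18.6]
opening: 0.0137
```

```bash
python3 -c "
from h import *
where((-.080,0.0005,.295));print(r.read_state()['moment'])"
```

```text
t 12.9333 C [-0.0801  0.0007  0.2952] W [0.4821 0.0696 0.2952] yaw(deg) 144.46805250140474 down [ 0.011   0.002  -0.9999] F [  7.1202   0.5445 -18.6134] open 0.013727960858172307
q [ 0.0322 -0.291   1.9057  0.0016  1.5159 -2.4893]
tool shift needed (now axes) [-0.0002  0.0002  0.0001]
[ 0.1551 -1.2471  0.0012]
```

Request:
drive_tool --pt "0 0 0 0 4 0 0" --pt "0 0 0 0 5 0 0" --pt "0 0 0 0 5 0 0" --pt "0 0 0 0 5 0 0" --pt "0 0 0 0 5 0 0"

```text
t: 13.35
tool_pos: [0.4815, 0.0704, 0.295]
orientation: [0.358, 0.613, -0.608, -0.355]
wrist_force: [2.2, 1.0, -3.6]
opening: 0.014
```

```bash
python3 -c "
from h import *
where((-.080,0.0005,.294));print(r.read_state()['moment'])"
```

```text
t 13.35 C [-0.0807  0.0014  0.295 ] W [0.4815 0.0704 0.295 ] yaw(deg) 119.4693710587073 down [ 0.0081  0.0038 -1.    ] F [ 2.1735  1.0023 -3.5772] open 0.014025018208531172
q [ 0.0327 -0.2901  1.9053  0.0035  1.5182 -2.0526]
tool shift needed (now axes) [-0.0011  0.001  -0.0001]
[ 0.1309 -0.2914  0.0272]
```

Request:
drive_tool --pt "-0.001 0 0 0 5 0 0" --pt "0 0 0 0 5 0 0" --pt "0 0 0 0 5 0 0" --pt "0 0 0 0 5 0 0" --pt "0 0 0 0 5 0 0" --pt "0 0 0 0 5 0 0" --pt "0 0 0 0 3 0 0"

```text
t: 13.93
tool_pos: [0.4811, 0.0718, 0.295]
orientation: [-0.521, -0.48, 0.474, 0.523]
wrist_force: [2.3, 1.4, -3.5]
opening: 0.0139
```

```bash
python3 -c "
from h import *
where((-.080,0.0005,.294));print(r.read_state()['moment'])"
```

```text
t 13.9333 C [-0.0811  0.0027  0.295 ] W [0.4811 0.0718 0.295 ] yaw(deg) 84.85969279523316 down [ 0.0051  0.0079 -1.    ] F [ 2.278   1.435  -3.5496] open 0.013910083895046037
q [ 0.033  -0.2889  1.9044  0.0077  1.5208 -1.4484]
tool shift needed (now axes) [-0.0022  0.001  -0.0012]
[ 0.006  -0.3159  0.5976]
```

Request:
drive_tool --pt "-0.001 0 -0.001 0 2 0 0" --pt "0 0 0 0 2 0 0"

```text
t: 14.1
tool_pos: [0.4809, 0.0719, 0.295]
orientation: [-0.536, -0.462, 0.456, 0.54]
wrist_force: [2.2, -0.3, -5.2]
opening: 0.0147
```

```bash
python3 -c "
from h import *
where((-.080,0.0005,.294));print(r.read_state()['moment'])"
```

```text
t 14.1 C [-0.0813  0.0029  0.295 ] W [0.4809 0.0719 0.295 ] yaw(deg) 80.90271163402149 down [ 0.0017  0.01   -0.9999] F [ 2.2301 -0.259  -5.2048] open 0.014735944889376287
q [ 0.032  -0.2872  1.903   0.01    1.5237 -1.3805]
tool shift needed (now axes) [-0.0022  0.001  -0.0016]
[-0.3176 -0.5017  0.9096]
```

Request:
drive_tool --pt "0 0.003 0 0 -1.5 0 0" --pt "0 0.004 0 0 0 0 0" --pt "0 0.004 0 0 0 0 0" --pt "0 0.004 0 0 0 0 0" --pt "0 0.003 0 0 0 0 0" --pt "0 0.002 0 0 0 0 0"

```text
t: 14.6
tool_pos: [0.4808, 0.0719, 0.2803]
orientation: [-0.53, -0.47, 0.464, 0.532]
wrist_force: [-1.0, -0.4, 2.8]
opening: 0.0144
```

```bash
python3 -c "
from h import *
where((-.080,0.0005,.28));print(r.read_state()['moment'])"
```

```text
t 14.6 C [-0.0815  0.0028  0.2803] W [0.4808 0.0719 0.2803] yaw(deg) 82.62973506459446 down [ 0.0044  0.0077 -1.    ] F [-0.9984 -0.3931  2.7591] open 0.014393328135167041
q [ 0.0334 -0.2849  1.9252  0.0075  1.4966 -1.4093]
tool shift needed (now axes) [-0.0022  0.0003 -0.0017]
[-0.1429  0.2582  0.3932]
```

Request:
drive_tool --pt "0 0.003 0 0 0 0 0" --pt "0 0.003 0 0 0 0 0" --pt "0 0.003 0 0 0 0 0"

```text
t: 14.85
tool_pos: [0.4809, 0.0719, 0.2797]
orientation: [-0.531, -0.471, 0.463, 0.531]
wrist_force: [-5.5, -0.1, 13.0]
opening: 0.0144
```

```bash
python3 -c "
from h import *
where((-.080,0.0005,.28));print(r.read_state()['moment'])"
```

```text
t 14.85 C [-0.0813  0.0028  0.2797] W [0.4809 0.0719 0.2797] yaw(deg) 82.64576409580309 down [ 0.0083  0.0073 -0.9999] F [-5.492  -0.1452 12.9549] open 0.014393041366573071
q [ 0.0336 -0.2869  1.9277  0.007   1.4923 -1.4093]
tool shift needed (now axes) [-0.0022 -0.0003 -0.0015]
[-0.1885  1.2751  0.4672]
```

At the bottom stop (13 N). Release, then rise.

Request:
drive_tool --pt "0 0 0 0 0 0 0.06" --pt "0 0 0 0 0 0 0.06" --pt "0 0 0 0 0 0 0.06" --pt "0 0 0 0 0 0 0.06" --pt "0 -0.02 0 0 0 0 0.06" --pt "0 -0.04 0 0 0 0 0.06" --pt "0 -0.04 0 0 0 0 0.06" --pt "-0.04 0 0 0 0 0 0.06" --pt "-0.04 0 0 0 0 0 0.06" --pt "-0.04 0 0 0 0 0 0.06"

```text
t: 15.68
tool_pos: [0.464, -0.0449, 0.3761]
orientation: [-0.527, -0.472, 0.467, 0.532]
wrist_force: [0.9, 0.2, -0.3]
opening: 0.0599
```

Request:
drive_tool --pt "-0.04 0 0 0 0 0 0.06" --pt "-0.04 0 0 0 0 0 0.06" --pt "-0.03 0 0 0 0 0 0.06" --pt "0 0 0 0 0 0 0.06" --pt "0 0 0 0 0 0 0.06" --pt "0 0 0 0 0 0 0.06"

```text
t: 16.18
tool_pos: [0.4482, -0.1647, 0.3711]
orientation: [-0.528, -0.468, 0.464, 0.535]
wrist_force: [-0.2, -0.3, -0.3]
opening: 0.0602
```

```bash
python3 -c "
from h import *
where()
t=r.grab_frame('top')[:,:,::-1];s=r.grab_frame('scene')[:,:,::-1]
cv2.imwrite('pics/z_top_full.png',t);cv2.imwrite('pics/z_scene_full.png',s)
cv2.imwrite('pics/z_top.png',cv2.resize(cv2.convertScaleAbs(t[125:205,150:320],alpha=1.8),None,fx=4.6,fy=4.6,interpolation=cv2.INTER_CUBIC))
cv2.imwrite('pics/z_scene.png',cv2.resize(s[130:270,200:380],None,fx=4.2,fy=4.2,interpolation=cv2.INTER_CUBIC))"
```

```text
t 16.1833 C [-0.1008 -0.2352  0.3711] W [ 0.4482 -0.1647  0.3711] yaw(deg) 82.48919426507177 down [-0.002   0.0112 -0.9999] F [-0.1884 -0.2903 -0.292 ] open 0.06019767240169261
q [-0.4702 -0.3108  1.7974  0.0091  1.6619 -1.9092]
```

View pics/z_top.png

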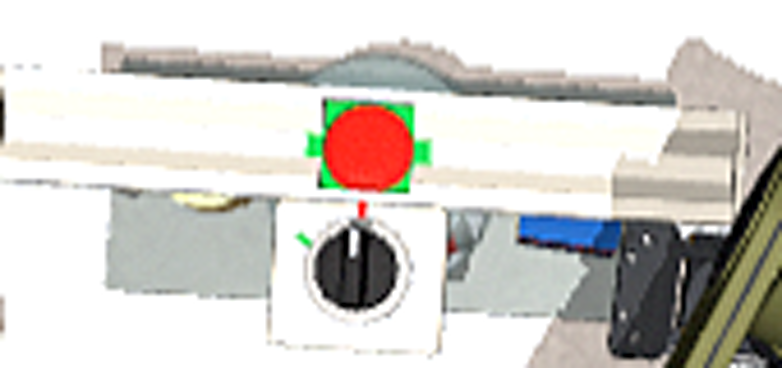

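View pics/z_scene.png

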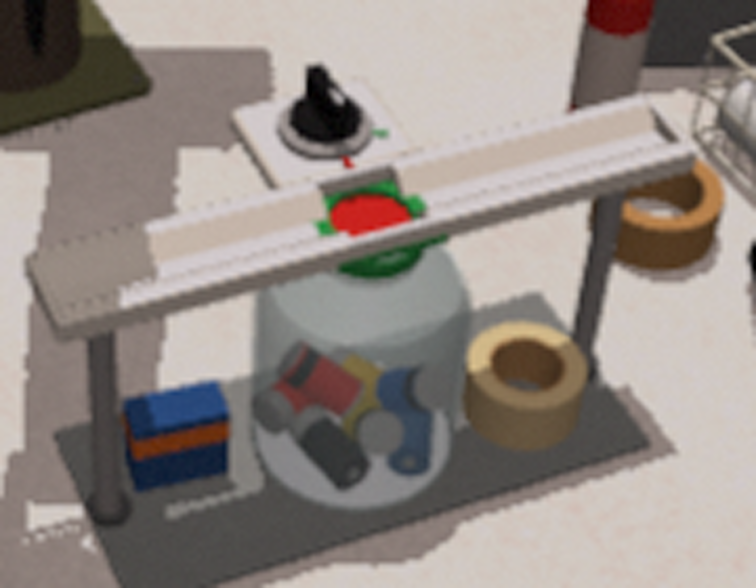

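View pics/z_scene_full.png

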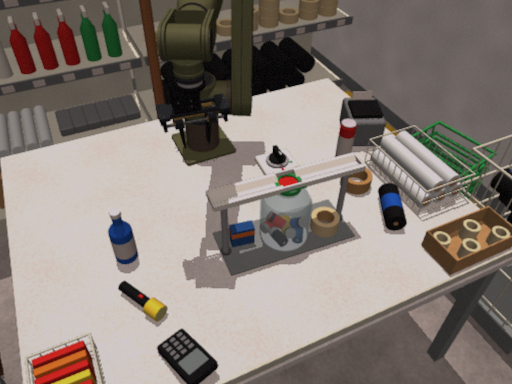

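```bash
python3 -c "
from h import *
s=r.read_state();print(s['joint_vel'],s['wrist_force'])
def sk(n,f,b):
    im=cv2.imread(f);return [int(v) for v in im[b[1]:b[3],b[0]:b[2]].max(axis=2)[:, (b[2]-b[0])//2]]
# skirt lower edge columns before/after, scene view
b=(262,140,294,172);print(sk(0,'pics/a_scene.png',b));print(sk(0,'pics/z_scene_full.png',b))
print(r.close_job())"
```

```text
[ 0.0126 -0.0073 -0.0046 -0.0017  0.0019 -0.0047] [-0.2489  0.0148  0.1606]
[207, 209, 208, 208, 207, 208, 209, 208, 169, 90, 20, 21, 16, 12, 12, 10, 11, 4, 14, 20, 22, 28, 18, 22, 82, 138, 132, 90, 172, 208, 207, 208]
[208, 209, 210, 207, 209, 209, 182, 148, 108, 51, 41, 84, 71, 29, 13, 10, 1, 3, 11, 11, 9, 19, 17, 26, 82, 139, 132, 92, 173, 209, 209, 209]
the job is handed in; nothing more can be done
None
```

All three batteries are in the jar and the collector is shut. I handed the job in at about 16.3 s of the 67 s allowed; the hand-in gave no verdict.

- **Batteries:** I pushed yellow and red from the +y end and blue from the -y end, with the fingers closed behind them and at no more than about 50 mm/s near the neck. Each dropped end first. The last pictures show all three in the jar and an empty gutter, though a strip at its -y end was hidden by the gripper in the top view and in shadow in the other.
- **Knob and shutter:** I gripped the knob, raised it 15 mm to its stop, and turned it clockwise until the moment rose to 0.6–0.9 N m at the stop. The grip slipped about 4 degrees there. I then pushed it down about 15.5 mm until a 13 N reaction showed the bottom stop.
- **Last checks:** The top view shows the red leaf filling the neck and the pointer at the red mark. In the scene view the knob's skirt edge sits on the same pixels as at the start, so the knob looks fully down. The arm was clear, with a wrist force of about 0.3 N.
- **Goods around it:** The ones in the last scene picture look unmoved. I did not measure their positions. The shutter angle is also judged from the picture and the stop, not measured.
- **Disagreements:** Triangulated heights were within 2–10 mm of the text's values. The tool drifted a few mm between rows, and I corrected this as I went.

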